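# Dock the coin tray past the spring gate at the store checkout

## Robot

A 7-joint arm with a two-finger parallel gripper is mounted at the origin on the work surface. World frame = base frame: x ahead of the robot, y to its left, z up, the work surface at z = 0. Lengths are in m, angles in rad, forces in N, time in s.
With the tool pointing down it reaches from about 0.425 to 0.925 m from the base axis. Payload 6.8 kg.
Tool frame: the origin (TCP) lies midway between the tips of the shut fingers; the grasp point (between the pads) lies 19 mm behind it; z points along the fingers, y is the direction in which the jaws open and shut (so a half turn about z gives the same grasp; the last joint's range is limited). The gripper opens to 85 mm and grips with 20 to 120 N. Pads are 22 mm wide; open, the fingers measure 114 mm over their backs; the gripper's body (76 mm by 85 mm) begins 54 mm behind the grasp point. The pads swing forward as they close: fully open they stand 13 mm farther back than shut.
Start: joints at [-1.337, 0.477, 0.022, 1.555, -0.011, 1.109, -0.083], TCP at [0.226, 0.636, 0.231] pointing down, gripper open.
Joint ranges: [-2.96, 2.96], [-0.34, 2.1], [-1.41, 1.46], [0.24, 2.44], [-1.37, 4.51], [0.17, 1.92], [-2.96, 2.96]. Speed limits (rad/s): [2.39, 2.39, 3.14, 3.14, 3.14, 3.14, 3.14].

## Interface

Orientations are given as a unit quaternion [w, x, y, z].
In Python, from station import bot gives the robot as it stands. The module is installed in compiled form; this text tells all that it offers.
- The arm moves only by the tool play_rows, never from a script. Its argument "motion" is a list of rows, each a list of 2 entries, a list of its own where there are three numbers: the shift along the tool's x, y, z as a fraction of full scale, then the turn, a rotation vector about the tool's x, y, z as a fraction of full scale. In form: [[[tx, ty, tz], [rx, ry, rz]], ...]. A call has 1 to 8 rows; each row is the pose to reach, as a shift and turn from the pose measured when the call began, along the tool's axes at that moment, turning the shorter way round; what a row does not reach only later rows make up. Full scale, the value 1, is 400 mm for a shift and 360 degrees for a turn. A row lasts 1/10 s, in which the tool goes at most 50 mm and 8.59 degrees, less where a joint would pass 70% of its speed; a pose out of reach is approached as far as the arm can. A call with a number of a shift or a turn outside -1 to 1 is refused whole. A call with a gripper value outside its range is refused whole. "fingers" is the finger opening in mm, from 0 to 85.4, set as the call begins (left out, the last holds). The fingers move at their own pace and stop on an object; "grip_force" is the grip in N (left out, the last holds). Time passes only in rows, so rows that repeat a pose let the fingers close. It gives the time, the measured TCP pose, the force and the opening at its end, in the units of the state.
- bot.get_obs(): the state, without advancing time (a new reading comes with each control period).
- bot.read_camera(name): name is "side" or "top"; returns a dict with "pixels" (384x512x3 uint8, red, green, blue), "range_z" (384x512 float32, m along the optical axis (not along the pixel's ray), 0 where there is no reading), "fovy" (degrees; the focal length in pixels is half the picture's height over the tangent of half this angle, whatever the lens; pixels are square), "cx", "cy" (the principal point, pixels), "k1" (the pictures are not rectified: a ray, as slopes to the right and down, at radius r is drawn at 1 + k1 r^2 times it, then the intrinsics apply), "pose" (4x4, takes a point from camera to world coordinates). Camera axes: x right, y down, z forward; pixel columns grow to the right and rows downward; lengths in m; the calibration is good to about 2 mm. A picture is of the moment at which its call begins.
- bot.hand_in(): hands the job in, once; it reports no verdict.
The state is a dict: "t": time; "q": joint angles; "joint_vel": joint speeds; "joint_torque": joint torques, N m; "eef_pos": TCP position; "tool_rot": TCP orientation; "contact_force": force on the tool from outside, world axes, zero at the start; "torque": the same for the moment, N m; "gripper_width": opening from 0.0 (shut) to 1.0 (fully open).
Only numpy, scipy, OpenCV 4.12 (cv2) and the standard library are available. Lean on these libraries where they do the work, as an engineer would, in place of code of your own. Each camera call takes 0.05 s, during which the arm holds its last target.

## Task

Press the gate's bar down with one fingertip and keep it down, so that the gate is held open, while pushing the coin tray by its upright push plate along the chute with the other finger, under the gate and right up to the end stop. Then let go so that the gate springs shut behind the coin box. The gate must not touch the tray; push only, without lifting or tipping the tray, leave the coin rolls in it, and leave everything else on the counter where it stands.

Things in the scene. Friction and masses are not known exactly. Their poses are not given: they have to be found in the camera images.
- chute: Aluminium channel fixed to the counter, open on top: floor 4 mm thick, two 8 mm side walls 44 mm tall, 76 mm apart. Origin: on the counter, on the centre line, in the gate's plane. z up; y along the channel, the way the tray is pushed; x across it: the near wall (robot's side) is x = -46 to -38 mm. It runs from y = -320 mm (open end) to the end stop at y = 125 mm.
- end_stop (a point): Middle of the face of the grey end stop that closes the chute at y = +125 mm, 30 mm above the counter; axes as the chute's.
- gate (a joint): Hinge of the gate, rad: 0 shut, 0.90 open (hard stop); above 0.6 the leaf clears the tray. Its shaft (10 mm thick) lies over the near wall, parallel to the chute's y, at chute x = -42, z = 54 mm. Pressing the bar down lifts the leaf sideways, so the tray cannot push it open. A spring shuts it when the bar is let go; pressing takes about 2 N at first, 5 N fully down.
- press_bar: The gate's bar: a flat black strip, 36 mm wide, 6 mm thick, alongside the chute outside the near wall, chute y = -298 to -28 mm. Shut, it rises outwards at 49 deg, x = -60 to -84 mm, outer edge at z = 91 mm. At 0.85 rad it is level, x = -60 to -96 mm, top at z = 49 mm. Pressed anywhere along it, it opens the gate; a fingertip can slide along it. Origin: on the hinge shaft, in the gate's plane.
- bar_rest (a point): Fixed point where the middle of the bar's upper, outer edge lies when the gate is shut (chute x = -84, y = -163, z = 91 mm); axes as the chute's. A finger on the bar (best at chute x = -78 mm) and one behind the push plate, level with each other, are 55 to 100 mm apart across the chute (centre to centre).
- gate_leaf: Steel leaf of the gate, 6 mm thick, in the chute's plane y = 0. Shut, it hangs across the channel at x = -17 to 28 mm, lower edge 24 mm above the counter; open, its highest point is 120 mm above the counter. Origin on the hinge shaft (chute x = -42, y = 0, z = 54 mm).
- tray: Black coin tray, loose in the chute, y forward, 0.25 to 0.5 kg (rolls 0.09 kg each besides). Coin box 70 (x) by 100 (y) by 38 mm high; origin under the box's centre, on the underside. A tongue 6 mm thick, 40 mm wide runs 100 mm back from the box to an upright push plate; the shut gate clears the tongue. The box starts 20 to 55 mm before the gate; against the end stop its origin is at chute y = 75 mm.
- push_plate (a point): Middle of the rear face of the tray's upright push plate (50 mm wide, 6 mm thick, top 70 mm above the tray's underside): at x = 0, y = -150, z = 50 mm of the tray. With the tray at the end stop it lies at chute y = -75 mm, so the pushing finger stays before the gate.
- roll0: Paper-wrapped coin roll lying in the tray's trough on the robot's side (tray x = -16 mm), 23 mm in diameter, 60 mm long, not standing above the tray's rim; origin at its centre.
- roll1: The same kind of coin roll in the other trough (tray x = +16 mm).
- screw_box: small cardboard screw box, 70 x 50 x 35 mm, standing beside the chute on the robot's side; origin under its middle. Not part of the work.
- tape_measure: yellow tape measure, 70 x 36 x 60 mm, standing beyond the chute; origin under its middle. Not part of the work.
- scanner: hand-held barcode scanner lying on its side, about 195 mm long, 62 mm wide, 34 mm high, at the left of the counter; its long axis is x, head at -x; origin under its middle. Not part of the work.
- speaker_box: flat product carton, 110 x 90 x 45 mm, beyond the chute; origin under its middle. Not part of the work.
- water_bottle: clear water bottle with a blue cap, 64 mm across, 150 mm tall, at the right of the counter; origin under its middle. Not part of the work.
- paint_tester: small paint can, 56 mm across, 75 mm tall, at the right of the counter nearer the robot; origin under its middle. Not part of the work.
Not all that is in view belongs to the job. What is shaped like the roll1 but green or purple is not meant.

How it is judged:
On the way, in this order (a step that is already met when the one before it is completed fails the run):
1. a fingertip holds the gate open by its bar while the coin box is still before the gate (value of joint gate above 0.6 rad and contact force between the fingers and press_bar above 0.3 N and y of tray in the frame of chute below -0.053 m), for 0.1 s.
2. the coin box is under the gate, which the finger still holds open (value of joint gate above 0.6 rad and contact force between the fingers and press_bar above 0.3 N and y of tray in the frame of chute between -0.01 and 0.04 m), for 0.05 s.
3. the tray is at the end stop with the gate still held open (value of joint gate above 0.6 rad and contact force between the fingers and press_bar above 0.3 N and y of tray in the frame of chute above 0.067 m), for 0.1 s.
At the end, for the whole second after the job is handed in: The tray stands flat in the chute, at rest, its front within 8 mm of the end stop, both coin rolls in it, and the gate is shut behind the coin box (below 0.08 rad) (y of tray in the frame of chute between 0.067 and 0.08 m and value of joint gate below 0.08 rad and angle between tray's own z axis and vertical below 0.04 rad and z of tray in the frame of chute below 0.008 m and angle between the y axis of tray and the y axis of chute, either way round below 0.1 rad and linear speed of tray below 0.01 m/s and distance between each of roll0, roll1 and tray below 0.05 m); the robot touches nothing.
It fails at once if the gate touches the tray (over 1 N): tray pushed against the gate, or gate let down on it (contact force between tray and gate_leaf above 1 N).
It fails at once if the tray is lifted more than 10 mm or tipped more than 0.15 rad (z of tray in the frame of chute above 0.014 m or angle between tray's own z axis and vertical above 0.15 rad).
It fails at once if a coin roll leaves the tray (not (distance between roll0 and tray below 0.05 m) or not (distance between roll1 and tray below 0.05 m)).
It fails at once if something else on the counter is moved more than 20 mm (distance of any of screw_box, tape_measure, scanner, speaker_box, water_bottle, paint_tester from where it was at the start of the episode above 0.02 m).
It also fails if it takes over 38 s, if anything falls off the work surface, if the arm or the gripper's body presses on something with over 40 N, if the wrist force passes 120 N, or if a joint passes its speed limit or range.

## Working session

There is one attempt and no reset: what is moved stays moved. The work goes in short steps, Python scripts to look and compute and a tool call to move; the robot and the scene stay as the last step left them, time stands still between calls to the robot, and variables do not carry over. Pictures are saved under pics/ and viewed, and the job is handed in when it is done.

Besides the shell and the picture viewer there is one more tool, called after "Request:" by a JSON object that holds its "name" and its "arguments", one argument or row to a line. play_rows: Moves the arm, as the interface text tells. Shift numbers are shares of 400 mm and turn numbers shares of 360 degrees, none past 1 either way. Its arguments: {"type":"object","properties":{"motion":{"type":"array"},"fingers":{"type":"number"},"grip_force":{"type":"number"}},"required":["motion"]}

```bash
mkdir -p pics; python3 - <<'E'
from station import bot
import cv2,numpy as np
o=bot.get_obs()
for k,v in o.items(): print(k,np.round(v,4))
for n in("side","top"):
    c=bot.read_camera(n)
    cv2.imwrite(f"pics/{n}0.png",c["pixels"][:,:,::-1])
    np.savez(f"{n}0.npz",**c)
    print(n,c["fovy"],c["cx"],c["cy"],c["k1"],np.round(c["pose"],4).tolist(),c["range_z"].min(),c["range_z"].max())
E
```

```text
t 0.0
q [-1.3371  0.4778  0.0223  1.5564 -0.0115  1.1093 -0.0831]
joint_vel [-0.0003  0.002  -0.0004  0.0001 -0.0017 -0.002   0.0007]
joint_torque [-6.00000e-04 -5.96454e+01  1.60770e+00 -2.81199e+01  1.24000e-02
  9.20000e-03  0.00000e+00]
eef_pos [0.2261 0.6354 0.2303]
tool_rot [-1.000e-04  1.700e-01  9.854e-01 -9.000e-04]
contact_force [ 0.9122 -0.4793  1.0763]
torque [-0.009   0.0206 -0.0641]
gripper_width 1.0016
side 54.18015376574947 250.6239973463138 193.87449630389793 -0.11076682755617363 [[0.7503, -0.3553, 0.5575, 0.0192], [-0.6608, -0.3778, 0.6486, -0.6334], [-0.0199, -0.855, -0.5182, 0.6161], [0.0, 0.0, 0.0, 1.0]] 0.0 3.7720218
top 55.25123114518843 255.62344109222687 193.96233659417078 -0.02860407192541434 [[0.0168, -0.9878, 0.1549, 0.4123], [-0.9998, -0.0187, -0.011, -0.0118], [0.0137, -0.1546, -0.9879, 1.1285], [0.0, 0.0, 0.0, 1.0]] 0.0 2.1149328
```

View pics/side0.png

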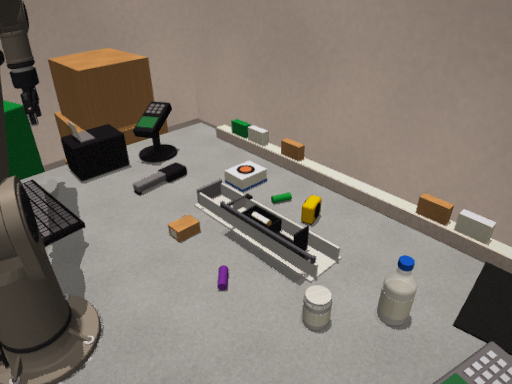

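View pics/top0.png

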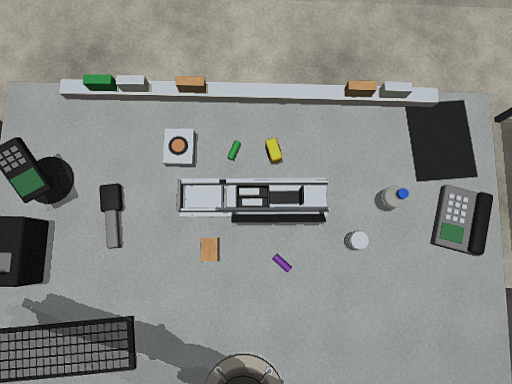

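Side view: the chute runs from (200,195) to (330,260). Top view: the end stop is at left (180,197), the open end at right (328,197), and the bar runs at v≈218 from u≈232 to 325. I'll zoom in next.

```bash
python3 - <<'E'
import cv2
a=cv2.imread("pics/top0.png")[165:240,165:345]; cv2.imwrite("pics/top0z.png",cv2.resize(a,None,fx=4.4,fy=4.4,interpolation=cv2.INTER_CUBIC))
a=cv2.imread("pics/side0.png")[170:285,180:345]; cv2.imwrite("pics/side0z.png",cv2.resize(a,None,fx=4.8,fy=4.8,interpolation=cv2.INTER_CUBIC))
E
```

```text
(no output)
```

View pics/top0z.png

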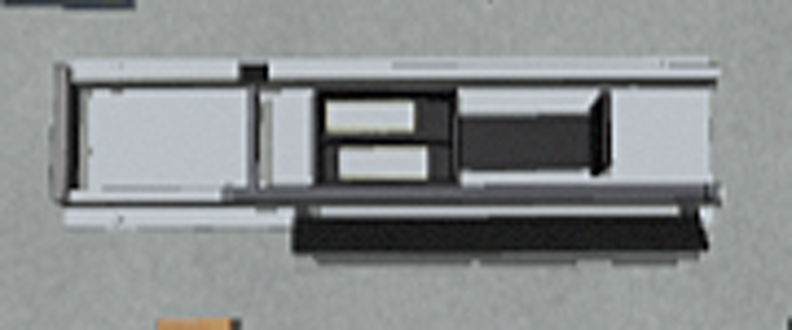

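View pics/side0z.png

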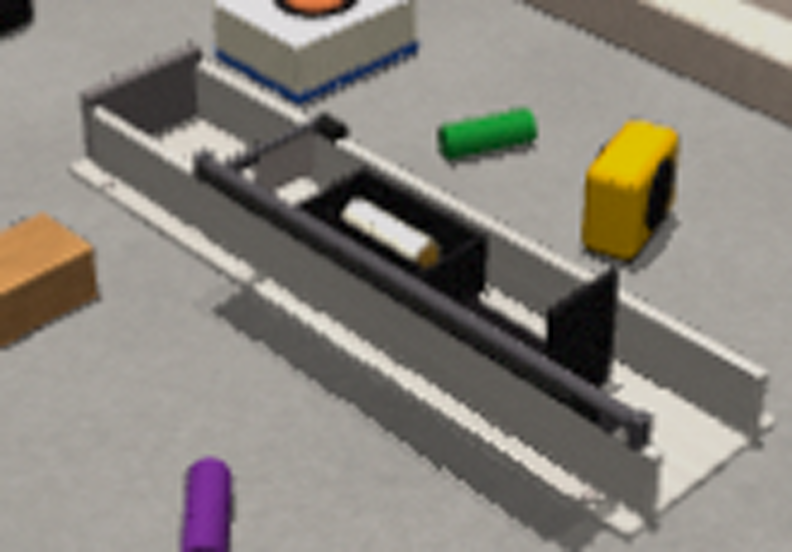

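```bash
cat > h.py <<'E'
import numpy as np,cv2
def K(c):
    f=192/np.tan(np.radians(float(c["fovy"]))/2); return np.array([[f,0,float(c["cx"])],[0,f,float(c["cy"])],[0,0,1]])
def rays(c,uv):
    uv=np.asarray(uv,float).reshape(-1,1,2)
    n=cv2.undistortPoints(uv,K(c),np.array([float(c["k1"]),0,0,0]),None,None)[:,0] if 0 else cv2.undistortPointsIter(uv,K(c),np.array([float(c["k1"]),0,0,0.]),None,None,(3,50,1e-10))[:,0]
    return np.c_[n,np.ones(len(n))]
def cloud(c):
    v,u=np.mgrid[0:384,0:512]
    r=rays(c,np.c_[u.ravel(),v.ravel()])
    p=r*c["range_z"].reshape(-1,1)
    P=c["pose"]; w=p@P[:3,:3].T+P[:3,3]
    w[c["range_z"].ravel()<=0]=np.nan
    return w.reshape(384,512,3)
def onplane(c,uv,z):
    r=rays(c,uv); P=c["pose"]; d=r@P[:3,:3].T; o=P[:3,3]
    return o+d*((z-o[2])/d[:,2])[:,None]
def proj(c,p):
    P=c["pose"]; q=(np.atleast_2d(p)-P[:3,3])@P[:3,:3]
    return cv2.projectPoints(q.reshape(-1,1,3),np.zeros(3),np.zeros(3),K(c),np.array([float(c["k1"]),0,0,0]))[0][:,0]
E
python3 - <<'E'
from h import *
np.set_printoptions(suppress=True,linewidth=200)
for n in("top","side"):
    c=dict(np.load(n+"0.npz")); w=cloud(c)
    if n=="top":
        for u in(200,260,310): 
            print(u); print(np.round(w[176:230,u]*1000).astype(int).tolist())
    g=w[..., :]
    m=(abs(w[...,2]-0.044)<0.003)&(w[...,0]>.4)&(w[...,0]<.8)&(abs(w[...,1])<.45)
    print(n,m.sum())
    im=np.zeros((384,512),np.uint8); im[m]=255; cv2.imwrite(f"pics/m_{n}.png",im)
E
```

```text
200
[[643, 151, -2], [640, 151, -2], [636, 151, 1], [633, 150, 2], [622, 144, 43], [619, 144, 42], [616, 144, 42], [615, 146, 32], [615, 148, 13], [614, 149, 4], [610, 149, 7], [607, 149, 5], [604, 149, 4], [601, 149, 4], [598, 149, 3], [595, 149, 1], [592, 149, 2], [589, 149, 1], [585, 148, 3], [582, 148, 5], [579, 148, 0], [576, 148, 4], [-9223372036854775808, -9223372036854775808, -9223372036854775808], [569, 147, 6], [566, 147, 6], [563, 147, 3], [560, 147, 2], [557, 146, 7], [554, 147, 0], [551, 147, 3], [548, 147, 2], [544, 146, 7], [537, 141, 43], [534, 140, 46], [531, 141, 43], [531, 144, 15], [529, 146, 2], [526, 146, 5], [523, 145, 6], [520, 146, 4], [517, 146, 1], [515, 146, -4], [511, 146, -3], [508, 146, -4], [505, 146, -2], [502, 146, -4], [499, 145, 0], [496, 146, -5], [493, 145, 1], [489, 145, 1], [487, 145, 0], [483, 144, 2], [480, 144, 4], [477, 145, -2]]
260
[[646, -37, 1], [644, -37, -1], [640, -37, 0], [636, -37, 3], [625, -36, 45], [622, -36, 44], [619, -36, 44], [620, -37, 21], [613, -37, 41], [611, -37, 35], [611, -37, 18], [610, -37, 9], [607, -37, 9], [604, 
[... 914 characters left out ...]
4, 3], [595, -194, 2], [592, -193, 5], [588, -193, 4], [586, -194, 2], [583, -194, -1], [580, -194, -1], [576, -194, 1], [573, -194, 1], [569, -193, 6], [566, -193, 8], [563, -193, 5], [561, -194, 2], [557, -193, 5], [548, -185, 56], [544, -184, 62], [541, -185, 57], [539, -185, 54], [539, -190, 24], [539, -194, -2], [535, -193, 3], [526, -183, 63], [522, -183, 69], [519, -182, 70], [516, -181, 77], [513, -181, 79], [510, -180, 83], [506, -180, 87], [503, -180, 87], [500, -179, 88], [505, -194, -1], [502, -194, -6], [499, -194, 0], [496, -193, 0], [493, -194, -2], [490, -194, -2], [486, -194, -1], [483, -194, -2]]
top 1378
side 1106<stdin>:7: RuntimeWarning: invalid value encountered in cast
```

```bash
python3 - <<'E'
from h import *
np.set_printoptions(suppress=True,linewidth=200)
c=dict(np.load("top0.npz")); w=cloud(c); s=dict(np.load("side0.npz")); ws=cloud(s)
def pts(w,f): 
    m=f(w[...,0],w[...,1],w[...,2]); return w[m],np.argwhere(m)
# far wall top
P,ij=pts(w,lambda x,y,z:(abs(z-.044)<.005)&(x>.608)&(x<.64)&(y<.2)&(y>-.27))
print("far",len(P)); 
from numpy.polynomial import polynomial as pl
def fit(P):
    k=np.ones(len(P),bool)
    for _ in range(5):
        a=np.polyfit(P[k,1],P[k,0],1); r=P[:,0]-np.polyval(a,P[:,1]); k=abs(r)<2.0*r[k].std()+1e-4
    return a,r[k].std(),k.sum()
print(fit(P), P[:,1].min(),P[:,1].max())
rows=sorted(set(ij[:,0])); 
for name,W in(("top",w),("side",ws)):
    B,_=pts(W,lambda x,y,z:(abs(z-.07)<.03)&(x>.485)&(x<.53)&(y<.2)&(y>-.3))
    print("bar",name,len(B),np.percentile(B[:,1],[0,1,99,100]))
    F,_=pts(W,lambda x,y,z:(abs(z-.044)<.004)&(x>.608)&(x<.64)&(y<.3)&(y>-.3))
    print("far ends",name,fit(F),np.percentile(F[:,1],[0,1,99,100]))
    N,_=pts(W,lambda x,y,z:(abs(z-.044)<.004)&(x>.528)&(x<.545)&(y<.3)&(y>-.3))
    print("near ends",name,fit(N),np.percentile(N[:,1],[0,1,99,100]))
    S,_=pts(W,lambda x,y,z:(z>.055)&(z<.065)&(x>.53)&(x<.555)&(y<.3)&(y>-.3))
    print("shaft",name,len(S),fit(S),np.percentile(S[:,1],[0,1,99,100]))
    E,_=pts(W,lambda x,y,z:(z>.03)&(z<.08)&(x>.55)&(x<.605)&(y<.25)&(y>-.3))
    h,e=np.histogram(E[:,1],bins=np.arange(-.3,.2,.005)); print([(round(a*1000),b) for a,b in zip(e,h) if b])
E
```

```text
far 408
(array([-0.02253461,  0.62178797]), np.float64(0.0023746060477007913), np.int64(377)) -0.24260022753353716 0.19861836366863128
bar top 837 [-0.22369556 -0.22101713  0.04455785  0.19345751]
far ends top (array([-0.02290758,  0.62184339]), np.float64(0.0023224312189067137), np.int64(345)) [-0.24260023 -0.23641727  0.19818209  0.20096646]
near ends top (array([-0.0200438 ,  0.53681702]), np.float64(0.0023719349159283956), np.int64(108)) [-0.24359825 -0.24334936  0.2054574   0.20819291]
shaft top 331 (array([-0.02338624,  0.53810222]), np.float64(0.00253953020054973), np.int64(314)) [-0.23537702 -0.23388198  0.16928567  0.20920588]
[(-165, np.int64(18)), (-160, np.int64(48)), (-65, np.int64(18)), (-55, np.int64(1)), (-50, np.int64(1)), (-45, np.int64(3)), (-40, np.int64(1)), (-35, np.int64(7)), (-30, np.int64(7)), (-25, np.int64(9)), (-20, np.int64(6)), (-15, np.int64(3)), (-10, np.int64(4)), (-5, np.int64(6)), (0, np.int64(4)), (5, np.int64(9)), (10, np.int64(12)), (15, np.int64(4)), (20, np.int64(3)), (25, np.int64(2)), (30, np.int64(9)), (35, np.int64(9)), (70, np.int64(18)), 
[... 291 characters left out ...]
4(0.0013452340980206609), np.int64(113)) [-0.24809205 -0.24726706  0.20130338  0.20532323]
shaft side 323 (array([-0.02384476,  0.53454325]), np.float64(0.002096905420528378), np.int64(290)) [-0.24044782 -0.23816859  0.08767622  0.09192655]
[(-170, np.int64(91)), (-165, np.int64(117)), (-160, np.int64(4)), (-70, np.int64(21)), (-65, np.int64(35)), (-45, np.int64(1)), (-35, np.int64(2)), (-30, np.int64(1)), (-25, np.int64(4)), (-20, np.int64(3)), (-15, np.int64(1)), (-10, np.int64(1)), (-5, np.int64(3)), (0, np.int64(2)), (5, np.int64(1)), (10, np.int64(2)), (15, np.int64(2)), (20, np.int64(2)), (25, np.int64(5)), (30, np.int64(51)), (65, np.int64(13)), (70, np.int64(113)), (75, np.int64(8))]
```

The wall tops, bar and shaft agree between both cameras to about 2 mm. That gives a chute origin of about (0.576, 0.075) and a yaw of about 0.023 rad. The plate's rear face is at about y = -0.168 world, so tray y is about -0.093 and the box front is about 40 mm before the gate. I'll write a helper for working out the moves.

```bash
cat >> h.py <<'E'
from scipy.spatial.transform import Rotation as Rot
O=np.array([.576,.075,0]); PSI=.023
RC=Rot.from_euler('z',PSI).as_matrix()
def ch(p): return O+RC@np.array(p,float)
def toch(p): return (np.asarray(p)-O)@RC
# tool y along chute x, tool z down -> tool x = y cross z
def toolR(yaw): # yaw of tool y (rad)
    y=np.array([np.cos(yaw),np.sin(yaw),0]); z=np.array([0,0,-1.]); return np.c_[np.cross(y,z),y,z]
def row(o,pw,yaw):
    q=o["tool_rot"]; R=Rot.from_quat([q[1],q[2],q[3],q[0]]).as_matrix()
    t=R.T@(np.asarray(pw)-o["eef_pos"])/.4
    r=Rot.from_matrix(R.T@toolR(yaw)).as_rotvec()/(2*np.pi)
    return np.round(t,4).tolist(),np.round(r,4).tolist()
def where(o):
    q=o["tool_rot"]; R=Rot.from_quat([q[1],q[2],q[3],q[0]]).as_matrix()
    print("t",round(o["t"],2),"chute mm",np.round(toch(o["eef_pos"])*1000,1),"yaw deg",np.round(np.degrees(np.arctan2(R[1,1],R[0,1])),2),"tilt",np.round(R[:2,2],4),"F",np.round(o["contact_force"],1),"M",np.round(o["torque"],2),"w",round(float(o["gripper_width"])*85.4,1))
E
python3 - <<'E'
from h import *
from station import bot
o=bot.get_obs(); where(o); print(ch([-.039,-.272,.15]))
print(row(o,[.5,.36,.23],np.radians(35)))
E
```

```text
t 0.1 chute mm [-336.9  568.3  230.5] yaw deg 70.42 tilt [-0.0004 -0.0015] F [-0.2  0.3  0.1] M [ 0.01  0.02 -0.  ] w 85.3
[ 0.54326576 -0.19782498  0.15      ]
([-0.876, -0.4193, 0.0019], [-0.0002, 0.0001, 0.0984])
```

Request:
{"name": "play_rows", "arguments": {
  "motion": [
    [[-0.11,-0.052,0],[0,0,0.012]],
    [[-0.22,-0.105,0],[0,0,0.025]],
    [[-0.33,-0.157,0],[0,0,0.037]],
    [[-0.44,-0.21,0],[0,0,0.049]],
    [[-0.55,-0.262,0],[0,0,0.061]],
    [[-0.66,-0.315,0],[0,0,0.074]],
    [[-0.77,-0.367,0],[0,0,0.086]],
    [[-0.876,-0.419,0],[0,0,0.098]]
  ],
  "fingers": 64
}}

```text
t: 0.9
eef_pos: [0.5011, 0.3582, 0.2305]
tool_rot: [0.0, 0.462, 0.887, -0.001]
contact_force: [0.4, 0.7, 0.1]
gripper_width: 0.749
```

```bash
python3 - <<'E'
from h import *
from station import bot
o=bot.get_obs(); where(o)
print(row(o,[.56,.05,.22],.15))
E
```

```text
t 0.9 chute mm [-68.4 284.9 230.5] yaw deg 34.95 tilt [-0.0007 -0.0019] F [0.4 0.7 0.1] M [-0.03 -0.09 -0.  ] w 63.9
([-0.7159, -0.3207, 0.0277], [-0.0002, 0.0002, 0.0732])
```

Request:
{"name": "play_rows", "arguments": {
  "motion": [
    [[-0.09,-0.04,0.003],[0,0,0.009]],
    [[-0.18,-0.08,0.007],[0,0,0.018]],
    [[-0.27,-0.12,0.01],[0,0,0.027]],
    [[-0.36,-0.16,0.014],[0,0,0.037]],
    [[-0.45,-0.2,0.017],[0,0,0.046]],
    [[-0.54,-0.24,0.021],[0,0,0.055]],
    [[-0.63,-0.28,0.024],[0,0,0.064]],
    [[-0.716,-0.32,0.028],[0,0,0.073]]
  ]
}}

```text
t: 1.7
eef_pos: [0.5602, 0.0484, 0.2197]
tool_rot: [0.0, 0.653, 0.758, -0.001]
contact_force: [0.4, -0.1, 0.1]
gripper_width: 0.751
```

```bash
python3 - <<'E'
from h import *
from station import bot
o=bot.get_obs(); where(o)
print(row(o,ch([-.039,-.275,.15]),PSI))
E
```

```text
t 1.7 chute mm [-16.4 -26.2 219.7] yaw deg 8.53 tilt [-0.001 -0.002] F [ 0.4 -0.1  0.1] M [-0.01 -0.   -0.03] w 64.1
([-0.6096, -0.1338, 0.1755], [-0.0002, 0.0003, 0.02])
```

Request:
{"name": "play_rows", "arguments": {
  "motion": [
    [[-0.09,-0.02,0.0],[0,0,0.003]],
    [[-0.18,-0.04,0.0],[0,0,0.006]],
    [[-0.27,-0.06,0.02],[0,0,0.009]],
    [[-0.36,-0.08,0.05],[0,0,0.012]],
    [[-0.45,-0.1,0.09],[0,0,0.015]],
    [[-0.54,-0.12,0.13],[0,0,0.018]],
    [[-0.61,-0.134,0.175],[0,0,0.02]],
    [[-0.61,-0.134,0.175],[0,0,0.02]]
  ]
}}

```text
t: 2.5
eef_pos: [0.5402, -0.2056, 0.148]
tool_rot: [-0.001, 0.701, 0.713, -0.003]
contact_force: [-0.5, -0.2, -0.5]
gripper_width: 0.747
```

```bash
python3 - <<'E'
from h import *
from station import bot
o=bot.get_obs(); where(o)
for n in("side","top"):
    c=bot.read_camera(n); np.savez(f"{n}1.npz",**c)
    print(proj(c,ch([0,-.243,.054])),proj(c,o["eef_pos"]))
    u,v=proj(c,ch([-.03,-.2,.08]))[0].astype(int)
    im=c["pixels"][:,:,::-1]; a=im[max(0,v-70):v+55,max(0,u-90):u+80]
    cv2.imwrite(f"pics/{n}1z.png",cv2.resize(a,None,fx=4.6,fy=4.6,interpolation=cv2.INTER_CUBIC)); print(u-90,v-70)
E
```

```text
t 2.5 chute mm [ -42.2 -279.7  148. ] yaw deg 0.92 tilt [-0.0055 -0.0038] F [-0.5 -0.2 -0.5] M [ 0.01  0.04 -0.  ] w 63.8
[[302.43206216 237.15663701]] [[304.91546265 218.56219261]]
191 156
[[304.1700763 194.5884836]] [[323.13531105 204.65290443]]
200 133
```

View pics/side1z.png

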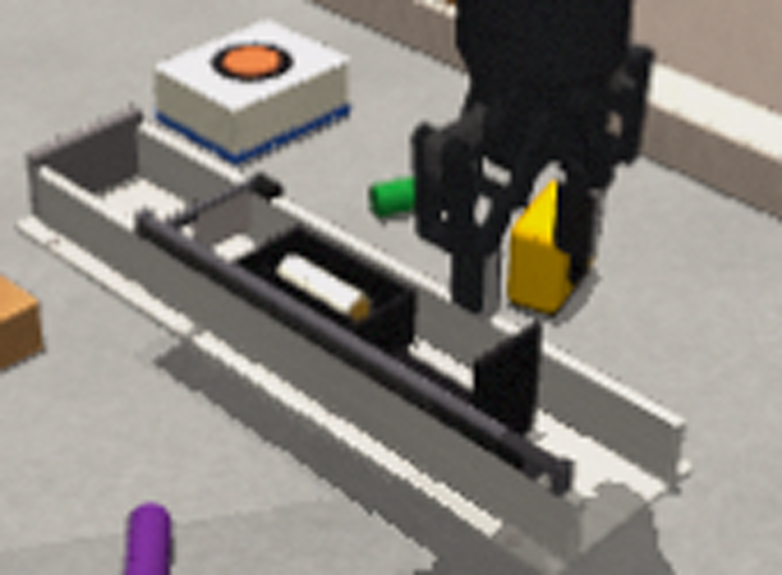

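View pics/top1z.png

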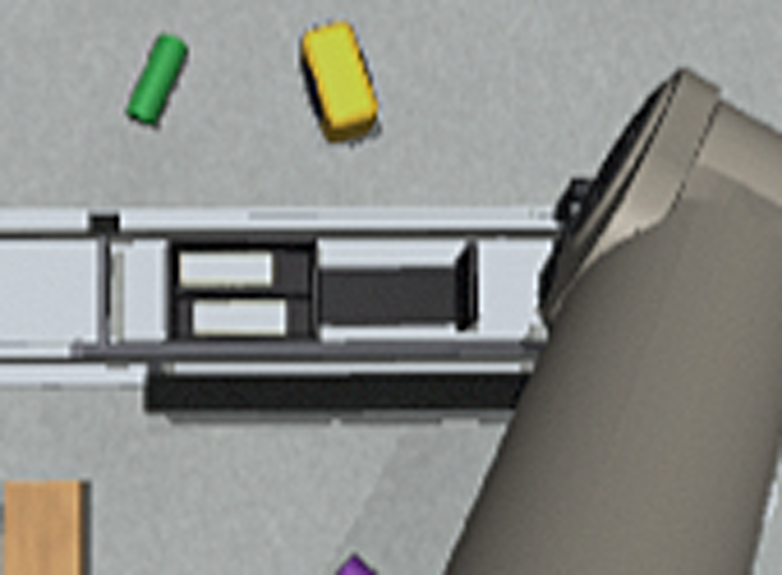

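Side view: the open gripper hovers over the rear of the chute. The near fingertip is at zoom (470,305) and the far finger is at (575,270). The top view is partly hidden by the arm. The tray and gate are unchanged. Next I'll measure the fingertips from depth.

```bash
python3 - <<'E'
from h import *
from station import bot
c=bot.read_camera("side"); o=bot.get_obs(); where(o)
w=cloud(c); C=toch(w)*1000
m=(C[...,2]>115)&(C[...,2]<215)&(abs(C[...,0]+40)<80)&(abs(C[...,1]+279)<40)
for nm,lo,hi in(("near",-110,-45),("far",-40,40)):
    k=m&(C[...,0]>lo)&(C[...,0]<hi); P=C[k]
    for z in range(140,200,6):
        s=P[abs(P[:,2]-z)<3]
        if len(s): print(nm,z,len(s),"x",np.round(s[:,0].min(),0),np.round(s[:,0].max(),0),"y",np.round(s[:,1].min(),0),np.round(s[:,1].max(),0))
    print("minz",np.sort(P[:,2])[:8].round(0))
print(row(o,ch([-.039,-.276,.1]),PSI))
E
```

```text
t 2.65 chute mm [ -39.  -274.4  150. ] yaw deg 1.36 tilt [-0.0015 -0.0013] F [-0.1  0.3  0.4] M [ 0.03 -0.05 -0.04] w 63.8
near 152 1 x -77.0 -77.0 y -279.0 -279.0
near 158 8 x -80.0 -78.0 y -288.0 -273.0
near 164 25 x -85.0 -74.0 y -287.0 -268.0
near 170 25 x -87.0 -74.0 y -287.0 -268.0
near 176 27 x -87.0 -74.0 y -287.0 -269.0
near 182 28 x -87.0 -75.0 y -287.0 -269.0
near 188 19 x -87.0 -75.0 y -289.0 -267.0
near 194 13 x -89.0 -72.0 y -288.0 -280.0
minz [153. 155. 156. 157. 157. 157. 160. 160.]
far 152 1 x -7.0 -7.0 y -270.0 -270.0
far 158 21 x -10.0 -3.0 y -286.0 -263.0
far 164 18 x -9.0 -5.0 y -288.0 -266.0
far 170 30 x -10.0 -0.0 y -287.0 -267.0
far 176 18 x -10.0 -2.0 y -287.0 -266.0
far 182 25 x -10.0 6.0 y -288.0 -265.0
far 188 26 x -10.0 4.0 y -287.0 -266.0
far 194 30 x -9.0 5.0 y -288.0 -265.0
minz [155. 155. 155. 156. 156. 156. 157. 157.]
([-0.0039, 0.0001, 0.1251], [-0.0002, 0.0002, 0.0001])
```

Fingertip z is TCP + 6 mm, as expected. Finger centres are at chute x of about -79 and -1, and y spans -287 to -266. I'll descend in steps and watch the force.

Request:
{"name": "play_rows", "arguments": {
  "motion": [
    [[-0.002,0,0.04],[0,0,0]],
    [[-0.004,0,0.08],[0,0,0]],
    [[-0.004,0,0.11],[0,0,0]],
    [[-0.004,0,0.125],[0,0,0]],
    [[-0.004,0,0.14],[0,0,0]],
    [[-0.004,0,0.155],[0,0,0]],
    [[-0.004,0,0.17],[0,0,0]],
    [[-0.004,0,0.17],[0,0,0]]
  ]
}}

```text
t: 3.45
eef_pos: [0.5436, -0.2019, 0.0817]
tool_rot: [0.0, 0.699, 0.715, -0.001]
contact_force: [2.4, -0.0, 0.5]
gripper_width: 0.744
```

```bash
python3 - <<'E'
from h import *
from station import bot
o=bot.get_obs(); where(o)
print(row(o,ch([-.039,-.276,.052]),PSI))
E
```

```text
t 3.45 chute mm [ -38.8 -276.1   81.7] yaw deg 1.36 tilt [-0.0011 -0.0015] F [ 2.4 -0.   0.5] M [ 0.14 -0.41  0.01] w 63.6
([0.0003, -0.0005, 0.0743], [-0.0002, 0.0002, 0.0001])
```

```bash
cat >> h.py <<'E'
def snap(bot,tag,pt=(-.05,-.24,.08),s=60,names=("side","top")):
    for n in names:
        c=bot.read_camera(n); np.savez(f"{n}{tag}.npz",**c)
        u,v=proj(c,ch(pt))[0].astype(int)
        a=c["pixels"][max(0,v-s):v+s,max(0,u-s):u+s,::-1]
        cv2.imwrite(f"pics/{n}{tag}.png",cv2.resize(a,(590,590),interpolation=cv2.INTER_CUBIC))
E
python3 - <<'E'
from h import *
from station import bot
snap(bot,"2",s=45,names=("side",)); where(bot.get_obs())
c=dict(np.load("side2.npz")); C=toch(cloud(c))*1000
m=(C[...,2]>60)&(C[...,2]<110)&(C[...,0]<-50)&(C[...,0]>-120)&(C[...,1]>-300)&(C[...,1]<-250)
P=C[m]; P=P[np.argsort(P[:,2])]; print(P.round(0).astype(int)[:60].tolist())
E
```

```text
t 3.5 chute mm [ -38.4 -276.1   82.1] yaw deg 1.36 tilt [-0.0003 -0.0015] F [ 1.9  0.9 -0.5] M [ 0.11 -0.41  0.03] w 63.8
[[-62, -295, 60], [-60, -299, 62], [-56, -298, 62], [-64, -299, 67], [-70, -277, 69], [-69, -300, 70], [-70, -298, 71], [-66, -300, 71], [-69, -297, 72], [-68, -299, 72], [-76, -258, 76], [-69, -300, 76], [-71, -298, 77], [-76, -299, 77], [-78, -298, 78], [-75, -298, 79], [-75, -299, 82], [-80, -300, 83], [-78, -298, 83], [-82, -299, 84], [-82, -296, 85], [-84, -256, 85], [-83, -291, 85], [-84, -271, 85], [-76, -270, 85], [-81, -284, 85], [-84, -286, 86], [-83, -273, 86], [-84, -268, 86], [-80, -276, 86], [-84, -263, 86], [-85, -281, 86], [-83, -264, 86], [-84, -278, 86], [-84, -253, 86], [-85, -296, 87], [-83, -255, 87], [-83, -270, 87], [-83, -276, 87], [-78, -290, 87], [-85, -284, 87], [-83, -261, 87], [-85, -260, 87], [-84, -289, 87], [-82, -257, 87], [-84, -294, 88], [-81, -269, 88], [-80, -265, 88], [-82, -263, 88], [-80, -289, 88], [-85, -251, 88], [-78, -281, 88], [-83, -282, 88], [-84, -280, 88], [-83, -252, 88], [-81, -298, 88], [-82, -273, 88], [-81, -274, 88], [-83, -267, 88], [-80, -271, 88]]
```

View pics/side2.png

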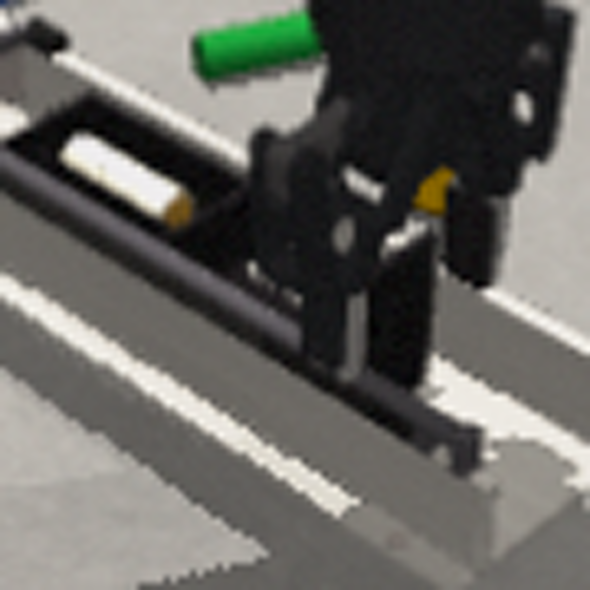

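The near finger at zoom (330,350) sits on the inner, upper face of the bar, just below its outer edge. The bar pushes back in +x, as it should. I'll continue down.

Request:
{"name": "play_rows", "arguments": {
  "motion": [
    [[0,0,0.015],[0,0,0]],
    [[0,0,0.03],[0,0,0]],
    [[0,0,0.045],[0,0,0]],
    [[0,0,0.06],[0,0,0]],
    [[0,0,0.075],[0,0,0]],
    [[0,0,0.075],[0,0,0]]
  ]
}}

```text
t: 4.1
eef_pos: [0.5431, -0.202, 0.0511]
tool_rot: [-0.0, 0.699, 0.715, -0.001]
contact_force: [-2.3, -0.5, 3.5]
gripper_width: 0.749
```

```bash
python3 - <<'E'
from h import *
from station import bot
where(bot.get_obs());snap(bot,"3",pt=(-.05,-.18,.08),s=70); o=bot.get_obs(); where(o)
print(row(o,ch([-.039,-.276,.045]),PSI))
E
```

```text
t 4.1 chute mm [ -39.2 -276.2   51.1] yaw deg 1.34 tilt [-0.0021 -0.0014] F [-2.3 -0.5  3.5] M [-0.11  0.56  0.  ] w 63.9
t 4.2 chute mm [ -39.  -276.2   51.8] yaw deg 1.34 tilt [-0.0015 -0.0013] F [-2.2  0.2  3.3] M [ 0.01  0.5  -0.07] w 64.1
([0.0006, -0.0, 0.0171], [-0.0002, 0.0002, 0.0001])
```

View pics/side3.png

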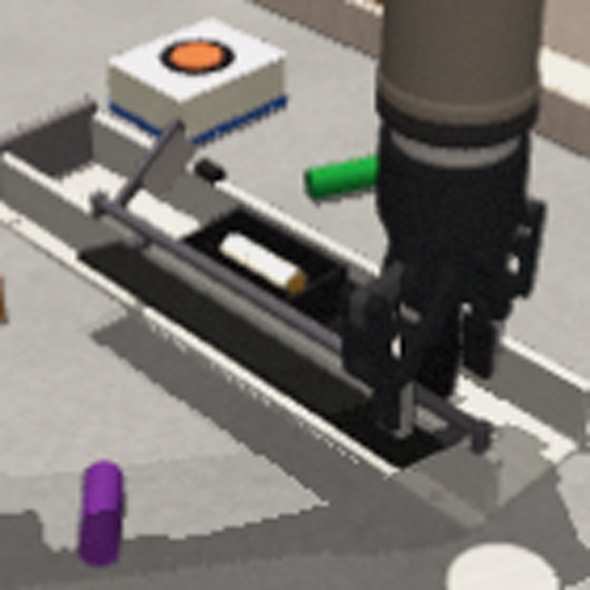

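View pics/top3.png

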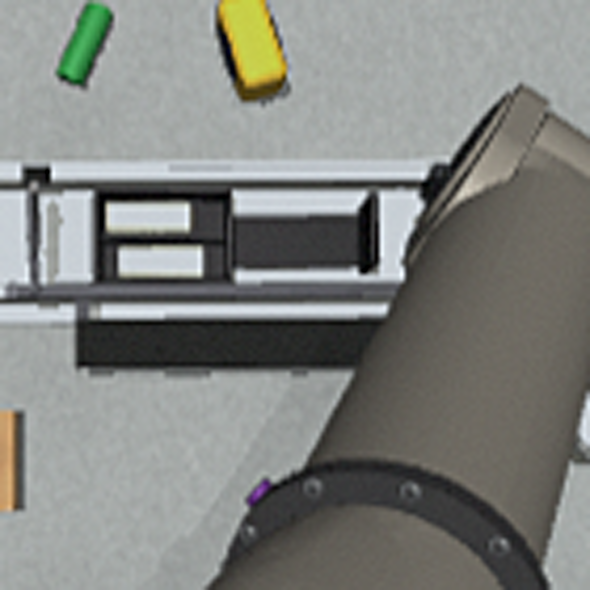

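The bar, seen as the flat black strip at side zoom (250,350), is going down and the leaf has swung up to (150,165). I'll go 7 mm further and measure the bar's slope.

Request:
{"name": "play_rows", "arguments": {
  "motion": [
    [[0,0,0.009],[0,0,0]],
    [[0,0,0.017],[0,0,0]],
    [[0,0,0.017],[0,0,0]]
  ]
}}

```text
t: 4.5
eef_pos: [0.5435, -0.2021, 0.0449]
tool_rot: [0.0, 0.699, 0.715, -0.001]
contact_force: [-1.2, 0.1, 4.8]
gripper_width: 0.748
```

```bash
cat >> h.py <<'E'
def barang(C):
    m=(C[...,2]>35)&(C[...,2]<100)&(C[...,0]<-62)&(C[...,0]>-98)&(C[...,1]>-220)&(C[...,1]<-35)
    P=C[m]; A=np.c_[P[:,0],P[:,1],np.ones(len(P))]; k=np.ones(len(P),bool)
    for _ in range(6):
        s=np.linalg.lstsq(A[k],P[k,2],rcond=None)[0]; r=P[:,2]-A@s; k=abs(r)<4
    return "gate est rad",round(.85+np.arctan(s[0]),3),"z at -78,-130",round(float(s@[-78,-130,1]),1),k.sum()
E
python3 - <<'E'
from h import *
from station import bot
where(bot.get_obs());snap(bot,"4",pt=(-.05,-.18,.08),s=70); o=bot.get_obs(); where(o)
for n in("side","top"): print(n,barang(toch(cloud(dict(np.load(n+"4.npz"))))*1000),barang(toch(cloud(dict(np.load(n+"3.npz"))))*1000))
c=dict(np.load("top4.npz")); C=toch(cloud(c))*1000
m=(C[...,2]>60)&(C[...,2]<80)&(abs(C[...,0])<26)&(C[...,1]<-200)&(C[...,1]>-262); print("plate top y",np.percentile(C[m][:,1],[2,50,98]).round(1),m.sum())
print(row(o,ch([-.039,-.255,.045]),PSI))
E
```

```text
t 4.5 chute mm [ -38.8 -276.3   44.9] yaw deg 1.34 tilt [-0.0013 -0.0015] F [-1.2  0.1  4.8] M [-0.06  0.4   0.02] w 63.8
t 4.6 chute mm [ -38.9 -276.3   45.1] yaw deg 1.34 tilt [-0.0013 -0.0014] F [-1.7  0.4  4. ] M [-0.04  0.42  0.01] w 64.1
side ('gate est rad', np.float64(0.834), 'z at -78,-130', 50.2, np.int64(645)) ('gate est rad', np.float64(0.669), 'z at -78,-130', 56.2, np.int64(556))
top ('gate est rad', np.float64(0.788), 'z at -78,-130', 50.5, np.int64(650)) ('gate est rad', np.float64(0.632), 'z at -78,-130', 57.3, np.int64(671))
plate top y [-237.7 -233.9 -232. ] 49
([0.0532, -0.0003, 0.0002], [-0.0002, 0.0002, 0.0001])
```

The gate is at about 0.81 rad in both views and held with about 4.5 N. I'll push forward along tool x (chute +y), holding z.

Request:
{"name": "play_rows", "arguments": {
  "motion": [
    [[0.01,0,0],[0,0,0]],
    [[0.02,0,0],[0,0,0]],
    [[0.03,0,0],[0,0,0]],
    [[0.04,0,0],[0,0,0]],
    [[0.05,0,0],[0,0,0]],
    [[0.06,0,0],[0,0,0]],
    [[0.07,0,0],[0,0,0]],
    [[0.08,0,0],[0,0,0]]
  ]
}}

```text
t: 5.4
eef_pos: [0.5427, -0.1713, 0.0452]
tool_rot: [0.001, 0.699, 0.715, -0.001]
contact_force: [0.5, -7.4, 3.7]
gripper_width: 0.748
```

```bash
cat > look.py <<'E'
from h import *
from station import bot
import sys
tag=sys.argv[1]; yn=float(sys.argv[2]); s=float(sys.argv[3]) if len(sys.argv)>3 else 45
where(bot.get_obs()); snap(bot,tag,pt=(-.03,-.13,.08),s=75); o=bot.get_obs(); where(o)
for n in("side","top"):
    C=toch(cloud(dict(np.load(n+tag+".npz"))))*1000
    print(n,barang(C))
    m=(C[...,2]>58)&(C[...,2]<80)&(abs(C[...,0])<26)&(C[...,1]<-65)&(C[...,1]>-245); 
    if m.sum(): print(n,"plate y",np.percentile(C[m][:,1],[2,50,98]).round(1),m.sum(),"ztop",np.percentile(C[m][:,2],95).round(1))
print(row(o,ch([-.039,yn/1000,s/1000]),PSI))
E
python3 look.py 5 -200
```

```text
t 5.4 chute mm [ -39.  -245.5   45.2] yaw deg 1.26 tilt [-0.0008 -0.0032] F [ 0.5 -7.4  3.7] M [-1.55  0.08 -0.02] w 63.9
t 5.5 chute mm [ -39.  -244.8   45.2] yaw deg 1.3 tilt [-0.0011 -0.0024] F [ 0.4 -5.6  4. ] M [-1.15  0.08 -0.01] w 63.9
side ('gate est rad', np.float64(0.823), 'z at -78,-130', 50.4, np.int64(634))
side plate y [-244.5 -234.6 -229.8] 72 ztop 76.4
top ('gate est rad', np.float64(0.784), 'z at -78,-130', 50.6, np.int64(535))
top plate y [-228.7 -226.3 -225.7] 6 ztop 73.8
([0.1119, -0.0001, 0.0001], [-0.0002, 0.0004, -0.0001])
```

View pics/side5.png

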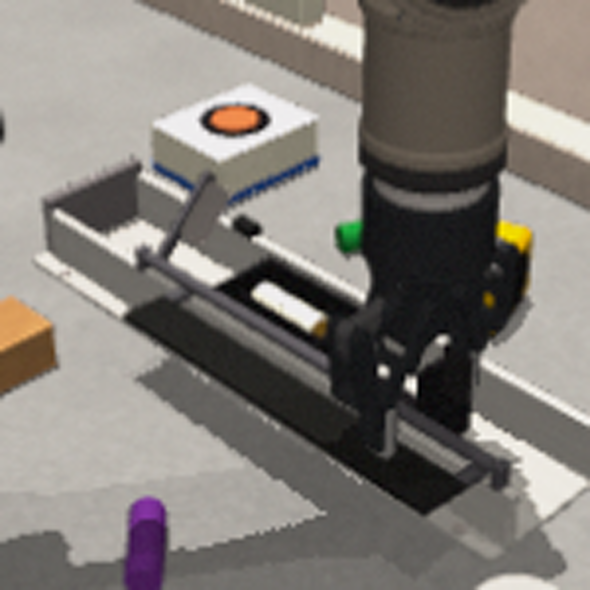

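The tray has begun to move: its plate front edge went from y≈-232 to -226, and the gate is at about 0.8 rad. The push force is about 6 N and there is no tipping, since the plate top is at about 74 mm. I'll keep going.

Request:
{"name": "play_rows", "arguments": {
  "motion": [
    [[0.012,0,0],[0,0,0]],
    [[0.022,0,0],[0,0,0]],
    [[0.032,0,0],[0,0,0]],
    [[0.042,0,0],[0,0,0]],
    [[0.052,0,0],[0,0,0]],
    [[0.062,0,0],[0,0,0]],
    [[0.072,0,0],[0,0,0]],
    [[0.082,0,0],[0,0,0]]
  ]
}}

```text
t: 6.3
eef_pos: [0.5417, -0.1394, 0.0452]
tool_rot: [0.001, 0.7, 0.714, -0.002]
contact_force: [0.7, -7.5, 4.2]
gripper_width: 0.75
```

```bash
python3 look.py 6 -180
```

```text
t 6.3 chute mm [ -39.3 -213.5   45.2] yaw deg 1.18 tilt [-0.0007 -0.0045] F [ 0.7 -7.5  4.2] M [-1.63  0.08 -0.06] w 64.0
t 6.4 chute mm [ -39.2 -212.7   45.2] yaw deg 1.23 tilt [-0.0011 -0.0037] F [-0.  -7.   4.7] M [-1.24  0.13  0.02] w 64.3
side ('gate est rad', np.float64(0.819), 'z at -78,-130', 50.4, np.int64(589))
side plate y [-225.  -208.8 -197.3] 109 ztop 78.4
top ('gate est rad', np.float64(0.77), 'z at -78,-130', 51.1, np.int64(375))
([0.0818, 0.0005, 0.0002], [-0.0002, 0.0006, -0.0002])
```

View pics/side6.png

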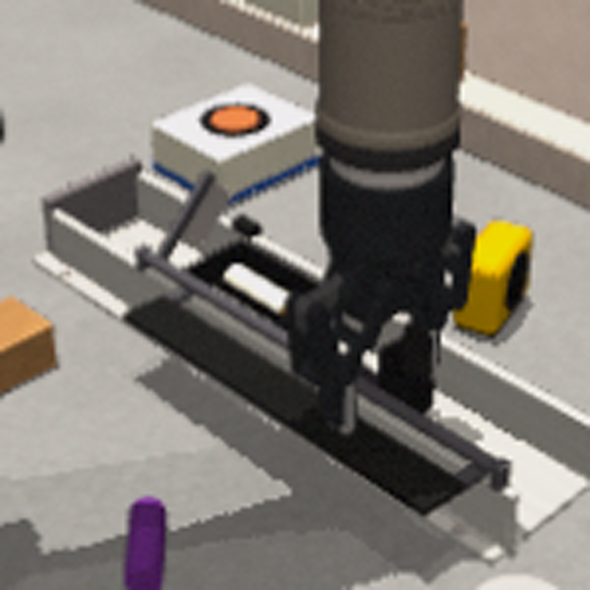

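View pics/top6.png

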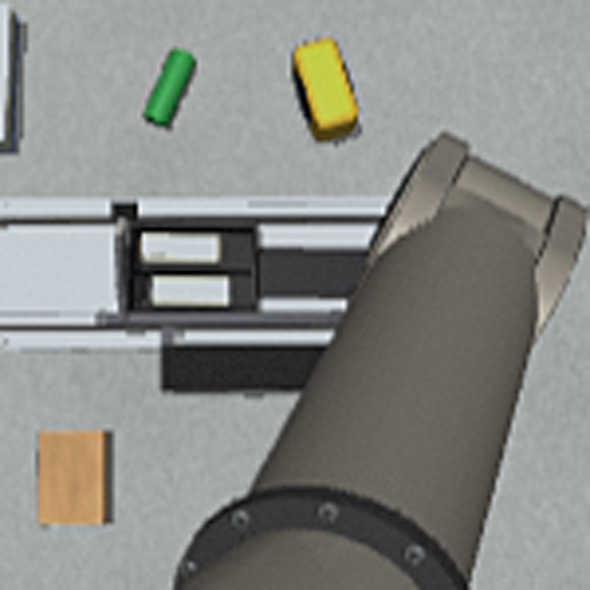

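The box front is now at the gate plane (top zoom (122,265)) under the raised leaf. The box is level, the force is unchanged and the gate is at about 0.8 rad. I'll carry on under it.

Request:
{"name": "play_rows", "arguments": {
  "motion": [
    [[0.013,0,0],[0,0.0006,0]],
    [[0.026,0,0],[0,0.0006,0]],
    [[0.038,0,0],[0,0.0006,0]],
    [[0.05,0,0],[0,0.0006,0]],
    [[0.063,0,0],[0,0.0006,0]],
    [[0.075,0,0],[0,0.0006,0]],
    [[0.088,0,0],[0,0.0006,0]],
    [[0.1,0,0],[0,0.0006,0]]
  ]
}}

```text
t: 7.2
eef_pos: [0.5405, -0.1003, 0.0451]
tool_rot: [0.0, 0.7, 0.714, -0.001]
contact_force: [0.2, -8.2, 3.9]
gripper_width: 0.75
```

```bash
python3 look.py 7 -130
```

```text
t 7.2 chute mm [ -39.5 -174.4   45.1] yaw deg 1.1 tilt [-0.0008 -0.002 ] F [ 0.2 -8.2  3.9] M [-1.77  0.08 -0.08] w 64.0
t 7.3 chute mm [ -39.5 -173.5   45.1] yaw deg 1.16 tilt [-0.0011 -0.001 ] F [ 0.9 -6.1  5. ] M [-1.26  0.07 -0.  ] w 63.8
side ('gate est rad', np.float64(0.832), 'z at -78,-130', 50.4, np.int64(600))
side plate y [-186.1 -170.4 -159.1] 103 ztop 78.3
top ('gate est rad', np.float64(0.8), 'z at -78,-130', 51.0, np.int64(184))
([0.1087, 0.0009, 0.0003], [-0.0002, 0.0002, -0.0004])
```

View pics/side7.png

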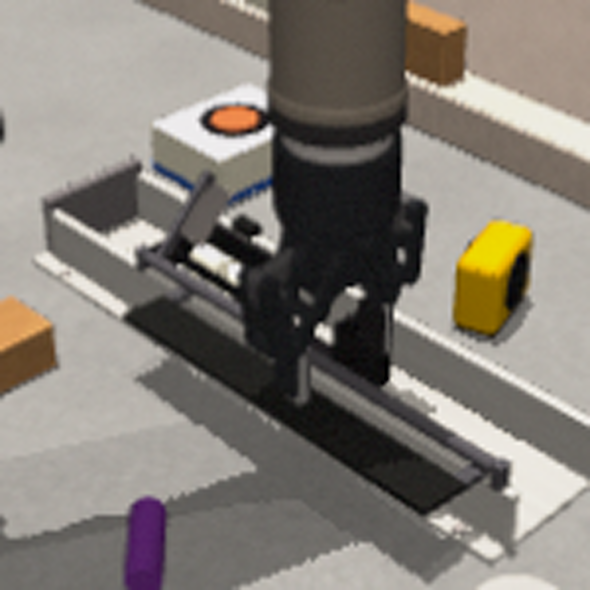

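The box is passing under the raised leaf, with the roll visible at zoom (215,260), and the gate is at about 0.82 rad. I'll push another 42 mm.

Request:
{"name": "play_rows", "arguments": {
  "motion": [
    [[0.013,0,0],[0,0.0003,0]],
    [[0.026,0,0],[0,0.0003,0]],
    [[0.039,0,0],[0,0.0003,0]],
    [[0.052,0,0],[0,0.0003,0]],
    [[0.065,0.001,0],[0,0.0003,-0.0004]],
    [[0.078,0.001,0],[0,0.0003,-0.0004]],
    [[0.091,0.001,0],[0,0.0003,-0.0004]],
    [[0.105,0.001,0],[0,0.0003,-0.0004]]
  ]
}}

```text
t: 8.1
eef_pos: [0.5396, -0.0592, 0.0451]
tool_rot: [0.0, 0.7, 0.714, -0.001]
contact_force: [0.2, -8.5, 4.6]
gripper_width: 0.748
```

```bash
python3 look.py 8 -95
```

```text
t 8.1 chute mm [ -39.5 -133.4   45.1] yaw deg 1.16 tilt [-0.0012 -0.0014] F [ 0.2 -8.5  4.6] M [-1.86  0.05 -0.1 ] w 63.9
t 8.2 chute mm [ -39.4 -132.2   45.1] yaw deg 1.23 tilt [-0.0014 -0.0003] F [ 0.2 -5.6  5.7] M [-1.2   0.1  -0.05] w 64.0
side ('gate est rad', np.float64(0.817), 'z at -78,-130', 50.4, np.int64(595))
side plate y [-144.8 -127.5 -117. ] 96 ztop 77.8
top ('gate est rad', np.float64(0.796), 'z at -78,-130', 50.7, np.int64(114))
([0.0931, 0.0008, 0.0003], [-0.0002, 0.0, -0.0003])
```

View pics/side8.png

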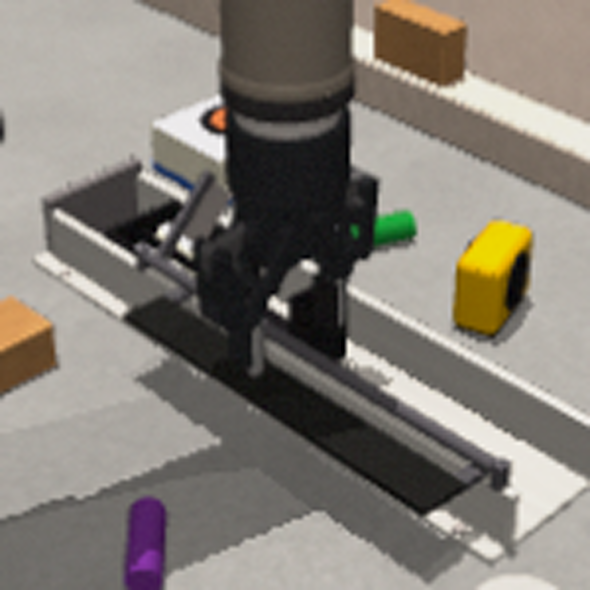

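View pics/top8.png

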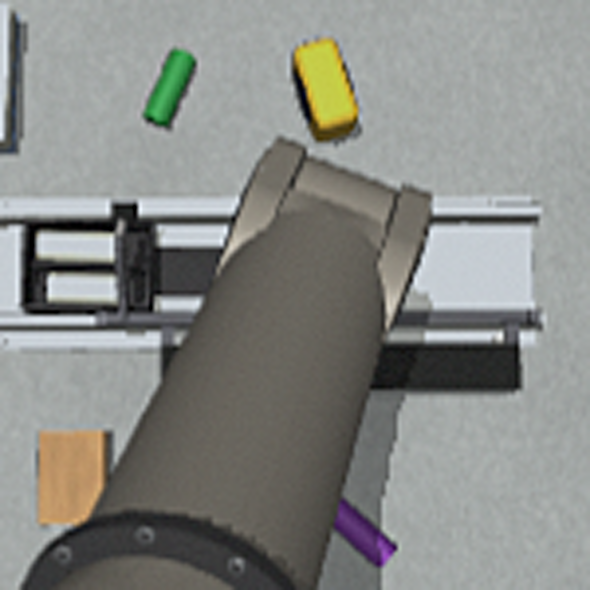

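The tray is at y≈29 mm, the box is mid-gate and the leaf stays clear. The gripper body is still about 90 mm behind the leaf. I'll push 36 mm more and then approach the stop gently.

Request:
{"name": "play_rows", "arguments": {
  "motion": [
    [[0.013,0,0],[0,0,0]],
    [[0.026,0,0],[0,0,0]],
    [[0.038,0,0],[0,0,0]],
    [[0.05,0,0],[0,0,0]],
    [[0.062,0.001,0],[0,0,-0.0003]],
    [[0.073,0.001,0],[0,0,-0.0003]],
    [[0.083,0.001,0],[0,0,-0.0003]],
    [[0.09,0.001,0],[0,0,-0.0003]]
  ]
}}

```text
t: 9.0
eef_pos: [0.5388, -0.024, 0.0452]
tool_rot: [0.0, 0.7, 0.714, -0.001]
contact_force: [0.1, -9.4, 5.3]
gripper_width: 0.745
```

```bash
python3 look.py 9 -85; python3 - <<'E'
from h import *
c=dict(np.load("top9.npz"));C=toch(cloud(c))*1000
# box rim / endstop profile along y at several x
for x in(-30,0,30):
    m=(abs(C[...,0]-x)<3)&(C[...,1]>-20)&(C[...,1]<140)&(C[...,2]<130); P=C[m]; P=P[np.argsort(-P[:,1])]
    print(x,P[:,1:].round(0).astype(int)[:40].tolist())
E
```

```text
t 9.0 chute mm [-39.4 -98.1  45.2] yaw deg 1.2 tilt [-0.0016 -0.0024] F [ 0.1 -9.4  5.3] M [-1.88  0.05 -0.07] w 63.7
t 9.1 chute mm [-39.4 -97.6  45.2] yaw deg 1.22 tilt [-0.0017 -0.0019] F [ 0.5 -5.9  6.5] M [-1.45  0.01 -0.12] w 64.1
side ('gate est rad', np.float64(0.828), 'z at -78,-130', 50.4, np.int64(605))
side plate y [-110.1  -92.3  -82. ] 98 ztop 78.2
top ('gate est rad', np.float64(0.793), 'z at -78,-130', 51.0, np.int64(287))
([0.0315, 0.001, 0.0004], [-0.0003, 0.0003, -0.0003])
-30 [[133, 53], [133, 56], [131, 52], [131, 52], [128, 51], [127, 25], [127, 57], [127, 41], [127, 26], [126, 44], [126, 13], [125, 3], [122, 2], [118, 6], [115, 6], [114, 44], [114, 28], [112, 5], [112, 43], [111, 27], [110, 1], [109, 41], [108, 28], [106, 5], [106, 42], [105, 31], [103, 4], [103, 41], [101, 32], [100, 3], [100, 42], [99, 31], [97, 42], [97, 5], [96, 29], [94, 42], [93, 7], [93, 27], [91, 41], [91, 5]]
0 [[134, 55], [133, 56], [132, 50], [131, 56], [128, 56], [127, 10], [127, 43], [127, 28], [127, 29], [127, 45], [126, 15], [125, 3], [125, 3], [122, 5], [112, 43], [112, 29], [111, 12], [111, 13], [111, 31], [111, 17], [109, 6], [109, 7], [106, 7], [106, 7], [103, 6], [103, 8], [100, 10], [94, 27], [91, 24], [88, 25], [85, 27], [82, 22], [78, 28], [75, 29], [73, 26], [70, 24], [68, 19], [65, 15], [64, 22], [61, 22]]
30 [[135, 51], [134, 55], [132, 53], [132, 54], [129, 53], [128, 56], [127, 15], [127, 15], [127, 33], [127, 50], [126, 51], [126, 37], [126, 5], [123, 3], [113, 41], [113, 43], [111, 16], [111, 35], [111, 19], [110, 24], [110, 6], [109, 10], [104, 25], [101, 22], [100, 30], [97, 29], [95, 23], [94, 30], [91, 27], [88, 28], [85, 30], [82, 29], [79, 29], [76, 30], [73, 31], [70, 28], [67, 26], [64, 28], [62, 21], [57, 30]]
```

View pics/top9.png

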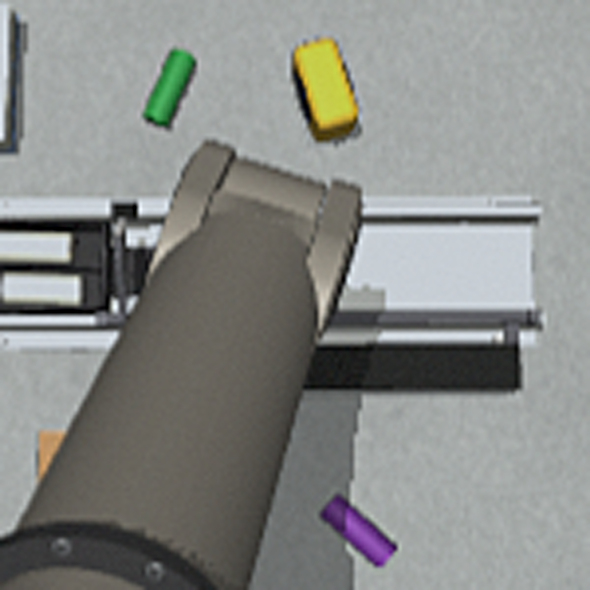

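View pics/side9.png

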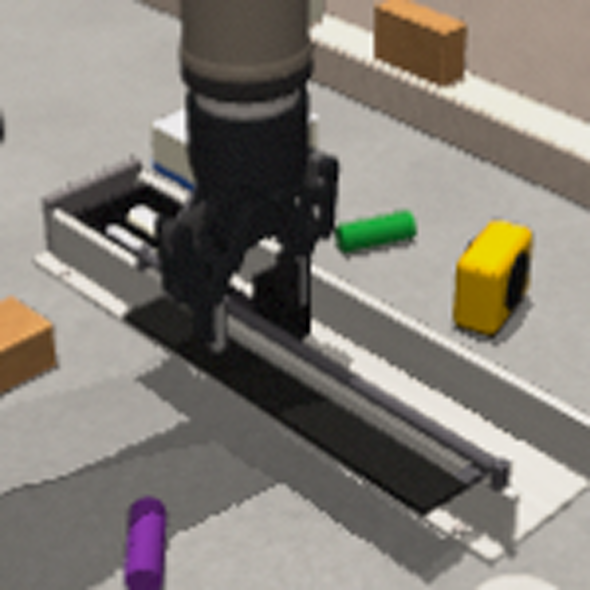

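The measured gap from box front to end stop is about 13–14 mm (112–113 against 127). I'll make a slow final approach.

Request:
{"name": "play_rows", "arguments": {
  "motion": [
    [[0.008,0,0],[0,0,0]],
    [[0.014,0,0],[0,0,0]],
    [[0.02,0,0],[0,0,0]],
    [[0.026,0,0],[0,0,0]],
    [[0.03,0.001,0],[0,0,0]],
    [[0.034,0.001,0],[0,0,0]],
    [[0.034,0.001,0],[0,0,0]]
  ]
}}

```text
t: 9.8
eef_pos: [0.5384, -0.0129, 0.0452]
tool_rot: [0.001, 0.701, 0.713, -0.002]
contact_force: [-0.1, -10.3, 5.5]
gripper_width: 0.75
```

```bash
cat > gap.py <<'E'
from h import *
import sys
for n in sys.argv[2:]:
    c=dict(np.load(n+sys.argv[1]+".npz"));C=toch(cloud(c))*1000
    for x in(-25,0,25):
        m=(abs(C[...,0]-x)<8)&(C[...,1]>60)&(C[...,1]<150)&(C[...,2]<60)
        P=C[m]; a=P[(P[:,2]>10)&(P[:,2]<36)&(P[:,1]>100)]; f=P[(P[:,2]<9)&(P[:,1]>106)]
        print(n,x,"vertical pts y",np.sort(a[:,1]).round(0).astype(int).tolist(),"floor y",np.sort(f[:,1]).round(0).astype(int).tolist())
E
python3 look.py 10 -85; python3 gap.py 10 top
```

```text
t 9.8 chute mm [-39.6 -87.   45.2] yaw deg 1.01 tilt [-0.0019 -0.0049] F [ -0.1 -10.3   5.5] M [-2.18  0.02 -0.13] w 64.0
t 9.9 chute mm [-39.6 -87.   45.2] yaw deg 1.02 tilt [-0.0019 -0.0048] F [  0.8 -11.7   6.3] M [-2.23  0.02 -0.16] w 64.2
side ('gate est rad', np.float64(0.821), 'z at -78,-130', 50.5, np.int64(603))
side plate y [-99.4 -83.5 -70.6] 91 ztop 78.6
top ('gate est rad', np.float64(0.771), 'z at -78,-130', 50.3, np.int64(347))
([0.005, 0.0016, 0.0005], [-0.0003, 0.0007, -0.0008])
top -25 vertical pts y [100, 101, 102, 104, 105, 105, 106, 106, 108, 111, 114, 117, 120, 122, 122, 123, 123, 123, 124, 126, 127] floor y [109, 112, 112, 113, 115, 115, 116, 118, 118, 121, 121, 122, 125, 127, 147, 147, 147, 149, 150]
top 0 vertical pts y [101, 102, 102, 103, 105, 106, 107, 109, 109, 111, 112, 115, 115, 117, 118, 120, 121, 122, 122, 122, 122, 122, 123] floor y [106, 112, 113, 113, 115, 115, 115, 116, 118, 119, 119, 119, 121, 122, 122, 147, 147, 148, 148, 148]
top 25 vertical pts y [101, 101, 102, 103, 103, 103, 105, 106, 106, 106, 109, 109, 109, 109, 112, 112, 112, 113, 115, 115, 115, 121, 121, 121, 121, 121, 121, 122, 127] floor y [122, 122, 122, 148, 148, 149, 149, 149]
```

The force stays at 11–12 N after settling (it was about 6 N before) and the advance stopped 3 mm short of the command, so the tray is probably at the stop. I'll check with a small further nudge.

Request:
{"name": "play_rows", "arguments": {
  "motion": [
    [[0.005,0.001,0],[0,0,0]],
    [[0.01,0.001,0],[0,0.0005,0]],
    [[0.014,0.001,0],[0,0.0007,0]],
    [[0.014,0.001,0],[0,0.0007,0]]
  ]
}}

```text
t: 10.3
eef_pos: [0.5384, -0.0125, 0.0453]
tool_rot: [0.002, 0.703, 0.711, -0.002]
contact_force: [1.3, -15.8, 4.3]
gripper_width: 0.753
```

```bash
python3 look.py 11 -91; python3 gap.py 11 top
```

```text
t 10.3 chute mm [-39.6 -86.6  45.3] yaw deg 0.66 tilt [-0.0011 -0.0055] F [  1.3 -15.8   4.3] M [-3.23 -0.09 -0.41] w 64.3
t 10.4 chute mm [-39.6 -86.6  45.4] yaw deg 0.66 tilt [-0.0011 -0.0055] F [  0.9 -16.    4.8] M [-3.22 -0.12 -0.37] w 64.1
side ('gate est rad', np.float64(0.827), 'z at -78,-130', 50.7, np.int64(604))
side plate y [-98.8 -81.1 -69.9] 97 ztop 78.2
top ('gate est rad', np.float64(0.798), 'z at -78,-130', 50.4, np.int64(359))
([-0.0109, 0.0016, 0.0009], [-0.0002, 0.0009, -0.0018])
top -25 vertical pts y [100, 102, 102, 103, 104, 105, 105, 107, 108, 111, 114, 117, 120, 121, 122, 122, 123, 123, 123, 126, 126] floor y [106, 110, 112, 112, 115, 115, 118, 118, 118, 121, 122, 124, 127, 146, 146, 147]
top 0 vertical pts y [102, 103, 103, 105, 105, 106, 106, 106, 109, 109, 115, 115, 118, 118, 118, 118, 121, 121, 122, 122, 122, 122] floor y [112, 112, 112, 113, 115, 116, 116, 118, 119, 119, 121, 122, 122, 122, 147, 147, 148, 148, 149]
top 25 vertical pts y [100, 100, 101, 102, 103, 103, 103, 105, 106, 106, 107, 108, 109, 109, 109, 112, 112, 112, 112, 114, 115, 115, 115, 121, 121, 121, 121, 121, 121, 122, 122, 123] floor y [119, 148, 148, 149, 149, 149]
```

View pics/side11.png

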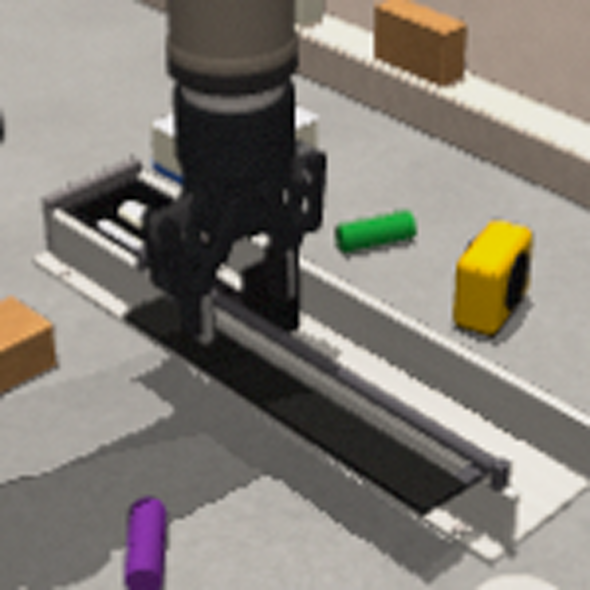

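The further 6 mm command moved it only 0.4 mm and the force rose to 16 N, so it is solidly on the end stop. Finger-based tray y is about 74.4 mm and the gate is still at about 0.81 rad. I'll back off from the plate with the bar still held, then lift straight up.

Request:
{"name": "play_rows", "arguments": {
  "motion": [
    [[-0.005,0.001,0],[0,0,-0.001]],
    [[-0.012,0.001,0],[0,0.0005,-0.0018]],
    [[-0.02,0.001,0],[0,0.0005,-0.0018]],
    [[-0.02,0.001,0],[0,0.0005,-0.0018]]
  ]
}}

```text
t: 10.8
eef_pos: [0.5385, -0.0195, 0.0452]
tool_rot: [-0.0, 0.699, 0.715, -0.001]
contact_force: [-0.7, 3.1, 4.8]
gripper_width: 0.749
```

```bash
python3 look.py 12 -96 145; python3 gap.py 12 top
```

```text
t 10.8 chute mm [-39.7 -93.6  45.2] yaw deg 1.36 tilt [-0.0022 -0.0011] F [-0.7  3.1  4.8] M [ 0.72  0.21 -0.13] w 64.0
t 10.9 chute mm [-39.6 -93.7  45.2] yaw deg 1.36 tilt [-0.002  -0.0014] F [-0.2  3.   4.4] M [ 0.65  0.21 -0.03] w 64.1
side ('gate est rad', np.float64(0.826), 'z at -78,-130', 50.4, np.int64(604))
side plate y [-105.2  -85.9  -71.5] 103 ztop 78.6
top ('gate est rad', np.float64(0.792), 'z at -78,-130', 50.5, np.int64(307))
([-0.0061, 0.001, -0.2494], [-0.0003, 0.0002, 0.0001])
top -25 vertical pts y [101, 102, 102, 103, 104, 105, 105, 106, 106, 107, 111, 115, 117, 120, 122, 123, 123, 123, 123, 126, 126, 127] floor y [109, 112, 113, 113, 116, 118, 118, 121, 122, 125, 147, 147, 148, 150, 150]
top 0 vertical pts y [100, 102, 103, 103, 104, 105, 106, 106, 107, 108, 111, 112, 115, 115, 115, 118, 118, 118, 120, 121, 121, 121, 121, 122, 122, 122] floor y [109, 112, 112, 115, 115, 118, 119, 119, 119, 122, 122, 147, 148, 148, 148, 148]
top 25 vertical pts y [100, 100, 102, 102, 103, 103, 106, 106, 106, 106, 109, 109, 109, 109, 112, 112, 112, 112, 115, 115, 115, 119, 121, 121, 121, 121, 121, 121, 121, 122, 122, 127] floor y [148, 148, 149, 149, 149]
```

The tray stayed where it was (box front unchanged at 122–123). I'll lift now.

Request:
{"name": "play_rows", "arguments": {
  "motion": [
    [[0,0,-0.015],[0,0,0]],
    [[0,0,-0.03],[0,0,0]],
    [[0,0,-0.05],[0,0,0]],
    [[0,0,-0.07],[0,0,0]],
    [[0,0,-0.09],[0,0,0]],
    [[0,0,-0.11],[0,0,0]],
    [[0,0,-0.14],[0,0,0]],
    [[0,0,-0.18],[0,0,0]]
  ]
}}

```text
t: 11.7
eef_pos: [0.5373, -0.0196, 0.1174]
tool_rot: [-0.001, 0.699, 0.715, -0.002]
contact_force: [0.1, 0.7, -0.8]
gripper_width: 0.751
```

```bash
python3 look.py 13 -200 220
```

```text
t 11.7 chute mm [-40.9 -93.7 117.4] yaw deg 1.35 tilt [-0.0049 -0.0016] F [ 0.1  0.7 -0.8] M [ 0.02 -0.04  0.05] w 64.2
t 11.8 chute mm [-38.8 -93.8 119.1] yaw deg 1.34 tilt [ 0.0002 -0.0009] F [-0.8  0.1  0.2] M [-0.   -0.07 -0.01] w 64.1
side ('gate est rad', np.float64(-0.064), 'z at -78,-130', 81.1, np.int64(134))
side plate y [-78.2 -75.5 -70.7] 87 ztop 74.0
top ('gate est rad', np.float64(0.078), 'z at -78,-130', 88.5, np.int64(171))
([-0.2658, -0.0006, -0.2519], [0.0, 0.0001, 0.0001])
```

View pics/side13.png

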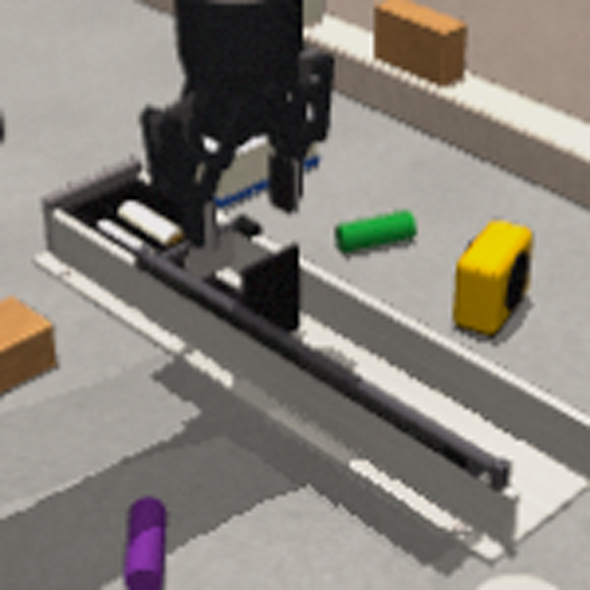

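The gate is shut, the bar is up again, the rolls are in place and the plate is at y≈-76. I'll retreat up and back, then check from above.

Request:
{"name": "play_rows", "arguments": {
  "motion": [
    [[0,0,-0.06],[0,0,0]],
    [[-0.03,0,-0.12],[0,0,0]],
    [[-0.1,0,-0.19],[0,0,0]],
    [[-0.2,0,-0.25],[0,0,0]],
    [[-0.3,0,-0.28],[0,0,0]],
    [[-0.36,0,-0.28],[0,0,0]],
    [[-0.36,0,-0.28],[0,0,0]],
    [[-0.36,0,-0.28],[0,0,0]]
  ]
}}

```text
t: 12.6
eef_pos: [0.542, -0.1634, 0.2306]
tool_rot: [-0.0, 0.699, 0.715, -0.001]
contact_force: [-0.1, 0.4, -1.2]
gripper_width: 0.748
```

```bash
python3 look.py 14 -200 220; python3 gap.py 14 top; python3 - <<'E'
from h import *
for n in("top","side"):
    a=cv2.cvtColor(np.load(n+"0.npz")["pixels"],cv2.COLOR_RGB2BGR); b=cv2.cvtColor(np.load(n+"14.npz")["pixels"],cv2.COLOR_RGB2BGR)
    cv2.imwrite(f"pics/full14_{n}.png",b)
E
```

```text
t 12.6 chute mm [ -39.5 -237.5  230.6] yaw deg 1.28 tilt [-0.0014 -0.0003] F [-0.1  0.4 -1.2] M [ 0.09  0.02 -0.06] w 63.9
t 12.7 chute mm [ -39.  -236.   230.5] yaw deg 1.45 tilt [-0.0014  0.0001] F [0.3 0.7 0.1] M [ 0.02 -0.    0.  ] w 63.9
side ('gate est rad', np.float64(-0.061), 'z at -78,-130', 81.1, np.int64(137))
side plate y [-78.8 -75.8 -71.2] 87 ztop 73.9
top ('gate est rad', np.float64(0.08), 'z at -78,-130', 88.4, np.int64(394))
top plate y [-73.4 -73.3 -70.4] 35 ztop 76.6
([0.09, 0.0002, 0.0262], [-0.0002, -0.0, 0.0004])
top -25 vertical pts y [100, 101, 103, 103, 103, 105, 105, 106, 106, 107, 111, 111, 114, 117, 120, 120, 122, 122, 122, 122, 123, 123, 126, 126, 127] floor y [109, 112, 113, 115, 115, 118, 118, 118, 121, 122, 125, 147, 147, 147, 150, 150]
top 0 vertical pts y [100, 102, 103, 103, 105, 105, 106, 109, 111, 114, 115, 115, 115, 118, 118, 118, 120, 121, 122, 122, 122, 122] floor y [106, 110, 112, 113, 113, 115, 115, 118, 119, 122, 122, 147, 147, 148, 148, 148]
top 25 vertical pts y [100, 100, 102, 103, 103, 103, 106, 106, 106, 107, 108, 109, 109, 110, 111, 112, 112, 113, 115, 115, 115, 121, 121, 121, 121, 121, 122, 122, 122, 126] floor y [119, 122, 122, 148, 148, 148, 148, 149]
```

View pics/top14.png

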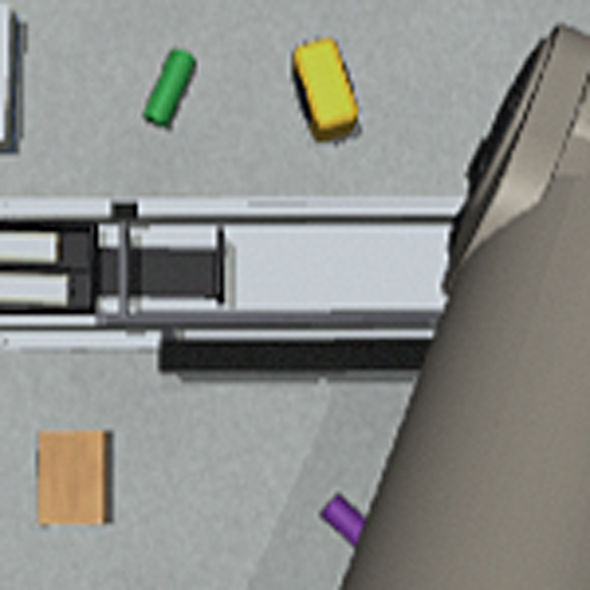

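View pics/side14.png

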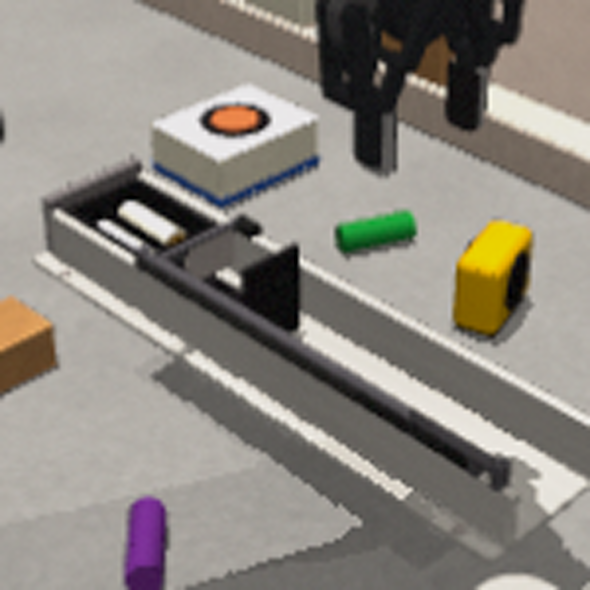

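View pics/full14_top.png

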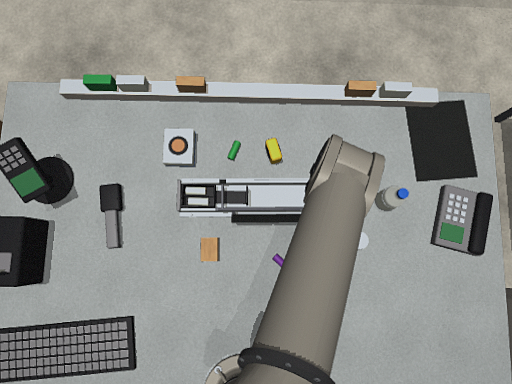

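Everything looks right: the tray is against the stop with the leaf hanging behind the box at top zoom (122,265), and both rolls and the other objects are in place. One last comparison is the bar angle against the first picture, using the same estimator.

```bash
python3 - <<'E'
from h import *
from station import bot
for n in("top","side"):
    for t in("0","14"): print(n,t,barang(toch(cloud(dict(np.load(n+t+".npz"))))*1000))
where(bot.get_obs()); bot.hand_in()
E
```

```text
top 0 ('gate est rad', np.float64(0.086), 'z at -78,-130', 88.2, np.int64(393))
top 14 ('gate est rad', np.float64(0.08), 'z at -78,-130', 88.4, np.int64(394))
side 0 ('gate est rad', np.float64(-0.059), 'z at -78,-130', 81.0, np.int64(134))
side 14 ('gate est rad', np.float64(-0.061), 'z at -78,-130', 81.1, np.int64(137))
t 12.7 chute mm [ -39.  -236.   230.5] yaw deg 1.45 tilt [-0.0014  0.0001] F [0.3 0.7 0.1] M [ 0.02 -0.    0.  ] w 63.9
the job is handed in; nothing more can be done
```

The tray is at the end stop with the gate shut behind the coin box, and I handed the job in at 12.7 s. The hand-in reports no verdict, so what follows is from my own checks.

I pressed the bar with the near fingertip, which held the gate at about 0.8 rad with 4–6 N. The other finger pushed the tray about 165 mm along the chute to the stop. I then backed off the plate with the bar still held and lifted straight up, and the gate sprang shut.

**Last checks**
- **End stop:** a further 6 mm command moved the tray only 0.4 mm and the force rose to 16 N. From the finger position, tray y is about 74 mm.
- **Plate position:** the two cameras put the push plate at y of about -73 to -79 mm, where -75 mm is the goal.
- **Tray:** it looked flat, with both rolls in it.
- **Gate:** the bar angle matches the first picture to within 0.006 rad in both views.
- **Surroundings:** in the pictures the other objects on the counter look unmoved. In the last top view the arm partly hid the paint can.
- **Robot:** it touches nothing, and the measured force is about 0.

**Disagreements**
- **Box front:** the top camera's depth put it at 122–123 mm against 126–127 mm for the stop. I put this 3–4 mm down to depth noise, and even if it were real it is within the 8 mm allowed.
- **Gate angle:** the single-camera estimates carry constant offsets of about +0.08 rad (top) and -0.06 rad (side). So I judged the gate shut only by comparing with the first picture.

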